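Balance a clock pendulum on a knife-edge stand

ROBOT

A 6-joint arm with a two-finger parallel gripper is mounted at the origin on the work surface. World frame = base frame: x ahead of the robot, y to its left, z up, the work surface at z = 0. Lengths are in m, angles in degrees, forces in N, time in s.
With the tool pointing down it reaches from about 0.375 to 0.9 m from the base axis. Payload 3.1 kg.
Tool frame: the origin (TCP) lies on the centre line of the jaws, within the pads' length; the fingertips stand 25 mm ahead of it and the grasp point (between the pads) lies 6 mm ahead of it; y points along the fingers, x is the direction in which the jaws open and shut, and the axes are right-handed (so a half turn about y gives the same grasp; the last joint's range is limited). The gripper opens to 87 mm and grips with 3 to 60 N. Pads are 19 mm wide; open, the fingers measure 117 mm over their backs; the gripper's body (75 mm by 190 mm) begins 51 mm behind the grasp point.
Start: joints at [61.793, 30.224, 82.088, -0, 67.689, -10.227], TCP at [0.193, 0.594, 0.248] pointing down, gripper open.
Joint ranges: [-176.69, 176.69], [-43.24, 126.21], [12.49, 139.97], [-82, 262], [0, 151.66], [-163.58, 163.58]. Speed limits (degrees/s): [159.86, 159.86, 180, 180, 180, 180].

INTERFACE

Orientations are given as a 3x3 rotation matrix whose columns are the frame's x, y, z axes.
In Python, from rig import * gives the robot as it stands.
- The arm moves only by the tool play_rows, never from a script. Its argument "commands" is a list of rows, each a list of 2 entries, a list of its own where there are three numbers: the shift along the world's x, y, z in m, then the turn, a rotation vector about the world's x, y, z in rad. A call has 1 to 10 rows; each row is the pose to reach, as a shift and turn from the pose commanded when the call began; what a row does not reach only later rows make up. A row lasts 1/8 s, in which the tool goes at most 62.5 mm and 10.7 degrees, less where a joint would pass 70% of its speed; a pose out of reach is approached as far as the arm can. A call with a gripper value outside its range is refused whole. "gripper" is the finger opening in m, from 0 to 0.087, set as the call begins (left out, the last holds). The fingers move at their own pace and stop on an object; the grip force is fixed at half the most. Time passes only in rows, so rows that repeat a pose let the fingers close. It gives the time, the measured TCP pose, the force and the opening at its end, in the units of the state.
- read_state(): the state, without advancing time (a new reading comes with each control period).
- capture(name): name is "side" or "top"; returns a dict with "frame" (480x640x3 uint8, red, green, blue), "depth" (480x640 float32, m along the optical axis (not along the pixel's ray), 0 where there is no reading), "mtx" (3x3 intrinsics, pixels), "cam_to_world" (4x4, takes a point from camera to world coordinates). Camera axes: x right, y down, z forward; pixel columns grow to the right and rows downward; lengths in m; the calibration is good to about 2 mm. A picture is of the moment at which its call begins.
- hand_in(): hands the job in, once; it reports no verdict.
The state is a dict: "time_s": time; "joint_positions": joint angles; "qvel": joint speeds; "tau": joint torques, N m; "position": TCP position; "tcp_rot": TCP orientation; "force": force on the tool from outside, world axes, zero at the start; "moment": the same for the moment, N m; "opening": opening from 0.0 (shut) to 1.0 (fully open).
Only numpy, scipy, OpenCV 4.12 (cv2) and the standard library are available. Lean on these libraries where they do the work, as an engineer would, in place of code of your own. Each camera call takes 0.05 s, during which the arm holds its last target. There are 200 camera calls.

TASK

Find the balance point of the clock pendulum: pick it up and lower it gently, still held, lengthwise over the balancing stand, with the middle of its rod on the sprung knife edge; then, held and without lifting it off, slide it along over the knife edge to its balance point, taking hold again to correct it if it tips. Let go and leave it balanced level and still on the knife edge alone, clear of both catch bars. Do not press hard on the knife edge or lean on the stand, and leave the things lying around where they are.

Things in the scene. Friction and masses are not known exactly. Their poses are not given: they have to be found in the camera images.
- rod_mid (a point): Centre (half-way along, half-way up) of a clock pendulum lying flat: a straight square steel rod 340 mm long, 12 mm wide, 12 mm high, with a round brass bob and, at its other end, a small brass block, both fixed. The point is 12 mm above what the pendulum lies on, as bob and block reach 6 mm below the rod's underside. x runs along the rod towards the bob, z up.
- pendulum: The same pendulum, origin 12 mm below the rod's centre, same axes. It weighs 0.25 to 0.45 kg in all. Its balance point differs every time (hollow bob and block, unknown filling) and lies on the bare rod, 15 to 82 mm from the rod's middle on the bob's side.
- bob_mid (a point): Centre of the pendulum's bob: flat brass disc 60 mm in diameter, 24 mm thick, lying flat, 120 mm from the rod's middle.
- block_mid (a point): Centre of the brass block at the pendulum's other end: 24 mm along the rod, 28 mm wide, 24 mm high, 155 mm from the rod's middle.
- stand: Balancing stand, fixed to the bench: dark steel base 240 mm long (its x), 70 mm wide (its y), 10 mm high; in its middle an aluminium block (30 by 52 mm, top at 36 mm) that carries the knife edge; to each side a T-shaped catch bar. Origin at the centre of the base's underside, z up. Pendulum goes along x, bob to either side.
- knife: The stand's knife edge: steel blade, its flat top 8 mm wide (along the stand's x), 36 mm long (along y), 60 mm above the bench. Origin at the centre of this top, axes as the stand's. Sprung: sinks about 1 mm per 2 N, 8 mm at most; the blade rocks a few degrees, damped, so a balanced pendulum settles within a second. Level if the balance point is within some 3 mm of the top's middle.
- catch_a (a point): Middle of the top of the catch bar 80 mm from the knife edge on the stand's +x side: 10 by 40 mm, 42 mm above the bench. An unbalanced pendulum tips by 5 to 13 degrees, heavy side down, onto one of the two bars and stays there.
- catch_b (a point): The same on the stand's -x side.
- driver: Bystander: screwdriver 150 mm long lying between the two, to be left alone.
- wheel_a: Bystander: brass clock wheel 52 mm across, lying between the two, to be left alone.
- tubes: Bystander: two brass tubes 260 mm long at the left of the bench, to be left alone.
- oil: Bystander: small amber bottle, 36 mm across and 70 mm high, at the right, to be left alone.
There are look-alikes about, which are no part of the job. What is shaped like the stand but blue or red is not meant.

How it is judged (in metres and radians):
On the way, in this order (a step that is already met when the one before it is completed fails the run):
1. the pendulum, still held, is laid with the middle of its rod (within 7 mm) on the knife edge (contact force between the fingers and pendulum above 0.5 N and contact force between pendulum and knife above 0.5 N and x of knife in the frame of rod_mid between -0.007 and 0.007 m), for 0.1 s.
2. held and in contact with the knife edge, it is slid along so that the knife edge moves from the middle towards the bob (seen between 8.5 and 17 mm from the middle) (contact force between the fingers and pendulum above 0.5 N and contact force between pendulum and knife above 0.5 N and x of knife in the frame of rod_mid between 0.0085 and 0.017 m), for 0.02 s.
At the end, for the whole second after the job is handed in: The pendulum rests on the knife edge, released and still, level within 3.4 degrees (so off both catch bars), lengthwise over the stand within 20 degrees (contact force between pendulum and knife above 1 N and angle between pendulum's own z axis and vertical below 0.06 rad and angle between the x axis of pendulum and the x axis of stand, either way round below 0.35 rad and height (world z) of rod_mid above 0.055 m and linear speed of pendulum below 0.02 m/s and angular speed of pendulum below 0.1 rad/s and contact force between pendulum and the fingers below 0.05 N); the robot touches nothing.
It fails at once if the pendulum is pressed or dropped on the knife edge with more than 15 N (contact force between pendulum and knife above 15 N).
It fails at once if the gripper or arm pushes on the stand with more than 15 N (contact force between any of the fingers, the arm and stand above 15 N).
It fails at once if a bystander is moved by more than 30 mm (distance of any of driver, wheel_a, tubes, oil from where it was at the start of the episode above 0.03 m).
It also fails if it takes over 72 s, if anything falls off the work surface, if the arm or the gripper's body presses on something with over 40 N, if the wrist force passes 120 N, or if a joint passes its speed limit or range.

## Working session

There is one attempt and no reset: what is moved stays moved. The work goes in short steps, Python scripts to look and compute and a tool call to move; the robot and the scene stay as the last step left them, time stands still between calls to the robot, and variables do not carry over. Pictures are saved under pics/ and viewed, about 8 in all and at most 12, crops included, and the job is handed in when it is done.

Besides the shell and the picture viewer there is one more tool, called after "Call:" by a JSON object that holds its "api" and its "payload". play_rows: Moves the arm, as the interface text tells. Its arguments: {"type":"object","properties":{"commands":{"type":"array"},"gripper":{"type":"number"}},"required":["commands"]}

```bash
mkdir -p pics
python3 - <<'E'
from rig import *
import cv2,numpy as np,pickle
s=read_state();print(s['time_s'],s['position'],s['tcp_rot'],s['force'],s['opening'])
for n in("side","top"):
    c=capture(n);pickle.dump(c,open(f'{n}0.pkl','wb'));cv2.imwrite(f'pics/{n}0.png',c['frame'][...,::-1]);print(n,c['mtx'],c['cam_to_world'],(c['depth']>0).mean())
E
```

```text
0.0 [0.19256785 0.59387584 0.24658012] [[ 3.08649236e-01 -9.99643392e-04 -9.51175404e-01]
 [ 9.51173577e-01 -1.89972628e-03  3.08650640e-01]
 [-2.11551349e-03 -9.99997696e-01  3.64485316e-04]] [0.47568431 0.21429633 0.15340799] 1.0018248955504954
side [[497.27421004   0.         323.6628329 ]
 [  0.         497.27421004 243.82621967]
 [  0.           0.           1.        ]] [[ 9.35715943e-01 -1.70050061e-01  3.09060917e-01  8.49390337e-02]
 [-3.52754271e-01 -4.51851396e-01  8.19386808e-01 -9.83870795e-01]
 [ 3.12829591e-04 -8.75735858e-01 -4.82790440e-01  6.47661374e-01]
 [ 0.00000000e+00  0.00000000e+00  0.00000000e+00  1.00000000e+00]] 0.9960221354166666
top [[537.92470539   0.         321.01383929]
 [  0.         537.92470539 252.91146424]
 [  0.           0.           1.        ]] [[-0.0286307  -0.99603423  0.08423828  0.3850496 ]
 [-0.9994729   0.02981572  0.01284301 -0.00455657]
 [-0.01530371 -0.08382617 -0.99636287  1.2017511 ]
 [ 0.          0.          0.          1.        ]] 0.9961100260416667
```

View pics/top0.png

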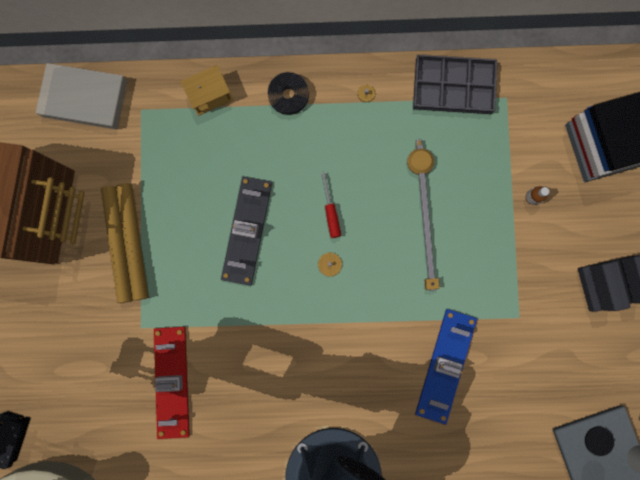

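View pics/side0.png

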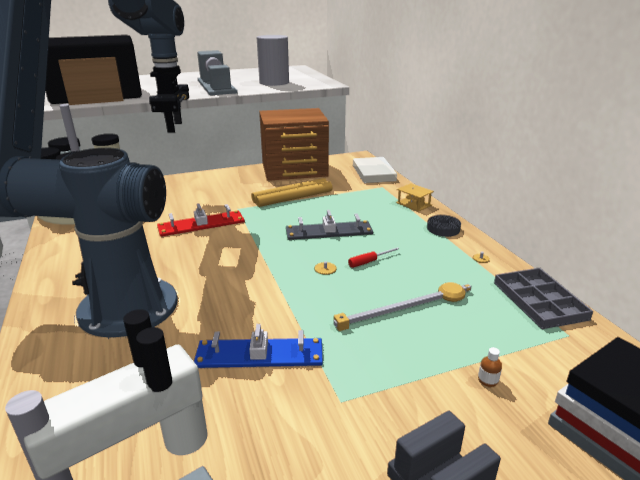

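The top view shows the pendulum with its bob at (420,160) and block at (432,284). The dark stand is at (246,230). The look-alikes are the red stand (171,383) and the blue one (446,366). The driver is at (332,205), the wheel at (330,264), the tubes at (125,243) and the oil at (539,194). The dark stand and the single rod with bob and block match the description.

```bash
cat > h.py <<'E'
import numpy as np,cv2,pickle
def cloud(c):
    d=c['depth'];v,u=np.mgrid[:480,:640];K=c['mtx']
    p=np.stack([(u-K[0,2])/K[0,0]*d,(v-K[1,2])/K[1,1]*d,d],-1)
    return p@c['cam_to_world'][:3,:3].T+c['cam_to_world'][:3,3]
def hsv(c): return cv2.cvtColor(c['frame'],cv2.COLOR_RGB2HSV)
def px(c,P):
    T=np.linalg.inv(c['cam_to_world']);q=T[:3,:3]@np.array(P)+T[:3,3];q=c['mtx']@q;return q[:2]/q[2]
E
python3 - <<'E'
from h import *
for n in("top","side"):
    c=pickle.load(open(n+'0.pkl','rb'));P=cloud(c);H=hsv(c);m=c['depth']>0
    X,Y,Z=P[...,0],P[...,1],P[...,2]
    print(n,'mat z',np.median(Z[m&(abs(X-.55)<.1)&(abs(Y+.05)<.03)]))
    reg=m&(X>.35)&(X<.8)&(Y>-.3)&(Y<-.12)
    br=(H[...,0]>10)&(H[...,0]<28)&(H[...,1]>110)
    for nm,k in(('bob',br&reg&(X>.55)),('block',br&reg&(X<.5)),('rod',reg&~br&(Z>.006)&(X>.4)&(H[...,1]<60))):
        q=P[k]; 
        if len(q)<5: print(nm,len(q));continue
        r=cv2.minAreaRect(q[:,:2].astype(np.float32));print(nm,len(q),r,np.percentile(q[:,2],[10,50,90]))
        if nm=='rod': print(cv2.fitLine(q[:,:2].astype(np.float32),cv2.DIST_HUBER,0,.01,.01).ravel())
    reg=m&(X>.38)&(X<.75)&(Y>.06)&(Y<.28)&(H[...,1]<70)
    for lo,hi in((.005,.2),(.005,.016),(.032,.039),(.039,.047),(.054,.066)):
        q=P[reg&(Z>lo)&(Z<hi)]
        if len(q)>4: print('stand',lo,hi,len(q),cv2.minAreaRect(q[:,:2].astype(np.float32)),q.mean(0))
c=pickle.load(open('top0.pkl','rb'));s=pickle.load(open('side0.pkl','rb'))
a=cv2.resize(c['frame'][165:295,190:320],(390,390),interpolation=2);b=cv2.resize(c['frame'][130:300,360:490],(298,390),interpolation=2)
d=cv2.resize(s['frame'][200:250,270:390],(688,287),interpolation=2)
o=np.zeros((600,690,3),np.uint8);o[:300,:300]=cv2.resize(a,(300,300));o[:300,320:549]=cv2.resize(b,(229,300));o[305:592,:688]=d
cv2.imwrite('pics/crop.png',o[...,::-1])
E
```

```text
top mat z 0.0017617164379104544
bob 517 ((0.68789142370224, -0.21981854736804962), (0.05631355568766594, 0.06416377425193787), 54.50823974609375) [0.01836334 0.02350399 0.02746358]
block 128 ((0.4115898907184601, -0.22937209904193878), (0.02697623334825039, 0.021958643570542336), 88.53087615966797) [0.02047266 0.02408183 0.02780487]
rod 1112 ((0.6016752123832703, -0.2101338803768158), (0.17915523052215576, 0.3968014419078827), 89.93529510498047) [0.006346   0.01670232 0.02108163]
[ 0.9991852   0.04035952  0.5728204  -0.21780868]
stand 0.005 0.2 3728 ((0.5653724670410156, 0.169418066740036), (0.3688400089740753, 0.21880002319812775), 0.24970953166484833) [0.54687002 0.17340994 0.01413437]
stand 0.005 0.016 3187 ((0.5653724670410156, 0.169418066740036), (0.3688400089740753, 0.21880002319812775), 0.24970953166484833) [0.54773095 0.17320864 0.00960084]
stand 0.032 0.039 169 ((0.5437375903129578, 0.17564015090465546), (0.05184680223464966, 0.16694822907447815), 80.73173522949219) [0.54523585 0.17364309 0.03609159]
stand 0.039 0.047 227 ((0.5431988835334778, 0.17495131492614746), (0.044878
[... 901 characters left out ...]
57997798919678) [0.53433496 0.17108075 0.01643841]
stand 0.005 0.016 968 ((0.5661618709564209, 0.17278486490249634), (0.3590540587902069, 0.2044796198606491), 2.2457997798919678) [0.53422063 0.17151211 0.01042316]
stand 0.032 0.039 65 ((0.5350024700164795, 0.17753750085830688), (0.05343664810061455, 0.1578865945339203), 69.73490905761719) [0.53375802 0.17051464 0.03627052]
stand 0.039 0.047 90 ((0.5387058258056641, 0.1794072538614273), (0.04863967373967171, 0.1703978180885315), 77.68334197998047) [0.53802954 0.17328057 0.04271195]
stand 0.054 0.066 24 ((0.5380004644393921, 0.17809909582138062), (0.039051447063684464, 0.00883757509291172), 76.73922729492188) [0.5370051  0.17497347 0.05997164]
```

View pics/crop.png

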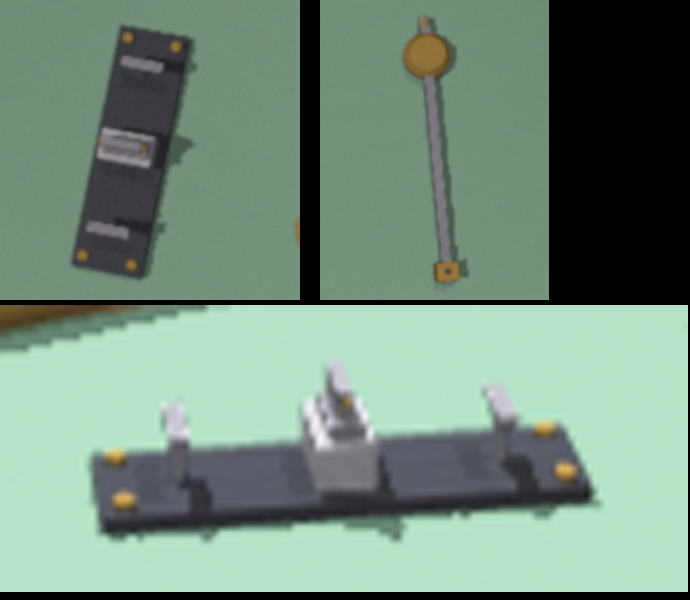

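The crop confirms both objects. The measurements agree with the text: bob to block is 277 mm, the heights are right and the knife top is at 60 mm. I'm setting out to just above the grip point, about 24 mm on the block side of the rod's middle.

Call:
{"api": "play_rows", "payload": {"commands": [[[0.06,-0.05,-0.01],[0,0,0.05]],[[0.1,-0.11,-0.02],[0,0,0.1]],[[0.14,-0.17,-0.03],[0,0,0.15]],[[0.18,-0.22,-0.04],[0,0,0.2]],[[0.2,-0.28,-0.05],[0,0,0.25]],[[0.23,-0.34,-0.05],[0,0,0.3]],[[0.26,-0.4,-0.05],[0,0,0.349]],[[0.28,-0.46,-0.05],[0,0,0.349]],[[0.3,-0.52,-0.05],[0,0,0.349]],[[0.31,-0.58,-0.05],[0,0,0.349]]], "gripper": 0.05}}

```text
time_s: 1.35
position: [0.4923, 0.0577, 0.1975]
tcp_rot: [[-0.035, 0.001, -0.999], [0.999, 0.0, -0.035], [0.0, -1.0, -0.001]]
force: [0.5, 0.2, -0.1]
opening: 0.577
```

Call:
{"api": "play_rows", "payload": {"commands": [[[0.01,-0.06,0],[0,0,0]],[[0.02,-0.12,0],[0,0,0]],[[0.03,-0.18,-0.02],[0,0,0]],[[0.039,-0.24,-0.05],[0,0,0]],[[0.039,-0.241,-0.09],[0,0,0]],[[0.039,-0.241,-0.1],[0,0,0]],[[0.039,-0.241,-0.1],[0,0,0]],[[0.039,-0.241,-0.1],[0,0,0]]]}}

```text
time_s: 2.35
position: [0.5312, -0.1806, 0.099]
tcp_rot: [[-0.037, 0.002, -0.999], [0.999, -0.001, -0.037], [-0.001, -1.0, -0.002]]
force: [-0.6, -0.1, 0.1]
opening: 0.573
```

Run:
```python
from rig import *
from h import *
s=read_state();print(s['time_s'],s['position'],s['force'],s['moment'],s['joint_positions'])
fr=[]
for n in("side","top"):
    c=capture(n);pickle.dump(c,open(f'{n}1.pkl','wb'))
    p=np.array(s['position']);
    print(n,px(c,p),px(c,p-[0,0,.025]))
    u,v=px(c,[.56,-.225,.02]).astype(int);f=c['frame'][max(v-100,0):v+100,max(u-100,0):u+100];fr.append(cv2.resize(f,(400,400)))
cv2.imwrite('pics/a1.png',np.hstack(fr)[...,::-1])
```

```text
2.35 [ 0.53124318 -0.18057509  0.09899638] [-0.60110698 -0.11945587  0.07757661] [-0.02023681  0.02751762 -0.00593329] [-3.01846487e+01  3.75916853e+01  9.82983670e+01  3.54611987e-03
  4.39891041e+01 -1.22296635e+02]
side [386.50020832 263.33281705] [385.78982013 273.25876184]
top [412.51956144 224.56838827] [410.69059172 226.18547565]
```

View pics/a1.png

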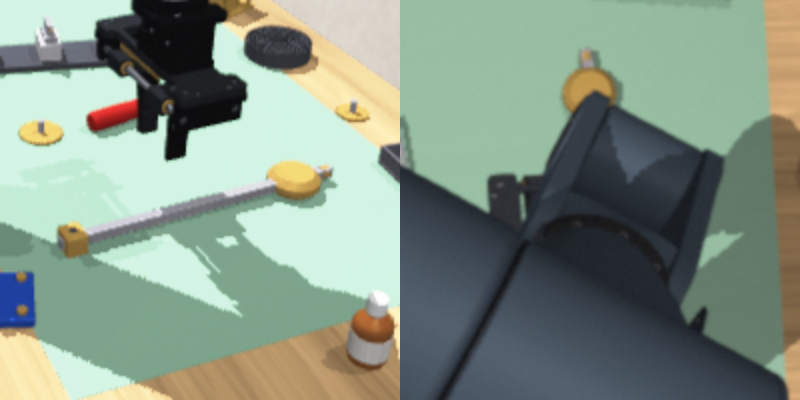

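The side view shows the gripper left of the rod, which lies straight and clear between bob and block. Now I'll move over it, go down and close.

Call:
{"api": "play_rows", "payload": {"commands": [[[0.011,-0.046,0],[0,0,0]],[[0.011,-0.046,0],[0,0,0]],[[0.011,-0.046,-0.02],[0,0,0]],[[0.011,-0.046,-0.045],[0,0,0]],[[0.011,-0.046,-0.06],[0,0,0]],[[0.011,-0.046,-0.068],[0,0,0]],[[0.011,-0.046,-0.068],[0,0,0]]]}}

```text
time_s: 3.32
position: [0.5414, -0.2269, 0.0295]
tcp_rot: [[-0.035, -0.0, -0.999], [0.999, 0.0, -0.035], [0.0, -1.0, 0.0]]
force: [-0.4, -0.1, -0.2]
opening: 0.575
```

Call:
{"api": "play_rows", "payload": {"commands": [[[0,0,0],[0,0,0]],[[0,0,0],[0,0,0]],[[0,0,0],[0,0,0]],[[0,0,0],[0,0,0]],[[0,0,0],[0,0,0]],[[0,0,0],[0,0,0]]], "gripper": 0.0}}

```text
time_s: 4.08
position: [0.5412, -0.2266, 0.0298]
tcp_rot: [[-0.036, -0.001, -0.999], [0.999, 0.001, -0.036], [0.001, -1.0, 0.001]]
force: [-0.5, 3.2, 3.1]
opening: 0.134
```

Run:
```python
from rig import *
s=read_state();print(s['position'],s['force'],s['moment'],s['opening']*87)
```

```text
[ 0.54122623 -0.22660405  0.02979999] [-0.47761205  3.17149776  3.12602464] [0.69624834 0.00367136 0.26885379] 11.636225998865243
```

Call:
{"api": "play_rows", "payload": {"commands": [[[0,0,0.005],[0,0,0]],[[0,0,0.01],[0,0,0]],[[0,0,0.015],[0,0,0]],[[0,0,0.02],[0,0,0]],[[0,0,0.02],[0,0,0]],[[0,0,0.02],[0,0,0]]]}}

```text
time_s: 4.82
position: [0.5414, -0.2273, 0.0496]
tcp_rot: [[-0.035, -0.0, -0.999], [0.999, 0.0, -0.035], [0.0, -1.0, 0.0]]
force: [0.3, 0.1, -3.0]
opening: 0.129
```

```bash
cat > look.py <<'E'
from rig import *
from h import *
import sys
tag=sys.argv[1]
def main():
    s=read_state();print('t',s['time_s'],'p',s['position'].round(4),'F',s['force'].round(2),'M',s['moment'].round(3),'op',round(s['opening']*87,1))
    c=capture('side');pickle.dump(c,open(tag+'.pkl','wb'));P=cloud(c);H=hsv(c)
    X,Y,Z=P[...,0],P[...,1],P[...,2];m=c['depth']>0
    R=s['tcp_rot'];ref=s['position']
    near=m&(abs(X-ref[0])<.3)&(abs(Y-ref[1])<.15)&(Z>.012)&(Z<.2)
    br=near&(H[...,0]>10)&(H[...,0]<28)&(H[...,1]>110)
    n,l,st,ct=cv2.connectedComponentsWithStats(br.astype(np.uint8))
    for i in range(1,n):
        if st[i,4]>40:
            q=P[l==i];print('brass',st[i,4],ct[i].round(),'med',np.median(q,0).round(4),'zp',np.percentile(q[:,2],[5,50,95]).round(4),'rect',cv2.minAreaRect(q[:,:2].astype(np.float32)))
main()
E
python3 look.py l2
python3 - <<'E'
from h import *
c=pickle.load(open('l2.pkl','rb'));u,v=px(c,[.56,-.225,.03]).astype(int)
cv2.imwrite('pics/a2.png',cv2.resize(c['frame'][v-80:v+80,u-120:u+120],(720,480))[...,::-1])
E
```

```text
t 4.825 p [ 0.5414 -0.2273  0.0496] F [ 0.25  0.11 -3.  ] M [-0.011  0.262  0.016] op 11.2
brass 52 [393. 269.] med [ 0.5161 -0.2389  0.1223] zp [0.1162 0.1223 0.1252] rect ((0.5211033821105957, -0.23306407034397125), (0.013323620893061161, 0.074053555727005), 2.01932954788208)
brass 347 [454. 291.] med [ 0.6735 -0.2359  0.0276] zp [0.0163 0.0276 0.0318] rect ((0.6307311654090881, -0.2534700334072113), (0.1566222906112671, 0.05665958672761917), 29.99715232849121)
brass 171 [343. 310.] med [ 0.4066 -0.2444  0.0542] zp [0.0382 0.0542 0.059 ] rect ((0.4087486267089844, -0.23630690574645996), (0.026139333844184875, 0.025095628574490547), 85.7668228149414)
```

View pics/a2.png

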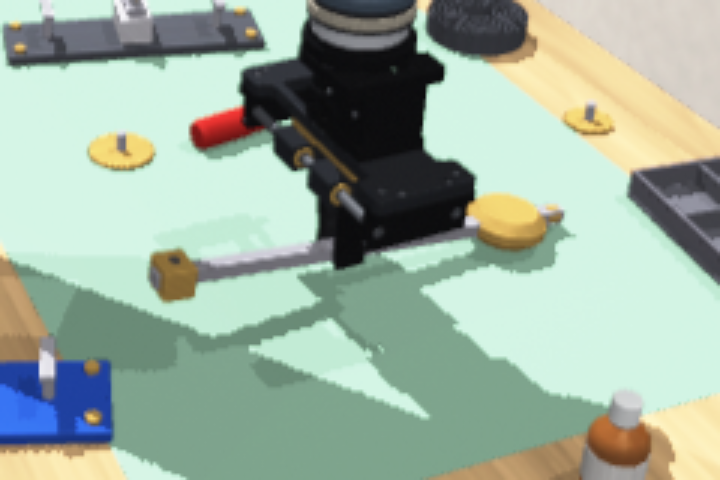

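The pendulum is lifted but sags by about 5° (bob down), so gripping at -24 mm slips. I'll put it back and regrip at about +44 mm, nearer the balance point.

Call:
{"api": "play_rows", "payload": {"commands": [[[0,0,-0.005],[0,0,0]],[[0,0,-0.01],[0,0,0]],[[0,0,-0.015],[0,0,0]],[[0,0,-0.019],[0,0,0]],[[0,0,-0.019],[0,0,0]]]}}

```text
time_s: 5.5
position: [0.5415, -0.2273, 0.0303]
tcp_rot: [[-0.035, -0.0, -0.999], [0.999, 0.0, -0.035], [0.0, -1.0, 0.0]]
force: [-1.1, 0.5, -0.7]
opening: 0.136
```

Call:
{"api": "play_rows", "payload": {"commands": [[[0,0,0],[0,0,0]],[[0,0,0],[0,0,0]],[[0,0,0],[0,0,0]],[[0.03,0.001,0],[0,0,0]],[[0.06,0.002,0],[0,0,0]],[[0.068,0.0024,0],[0,0,0]],[[0.068,0.0024,0],[0,0,0]],[[0.068,0.0024,0],[0,0,0]]], "gripper": 0.04}}

```text
time_s: 6.5
position: [0.608, -0.2245, 0.0303]
tcp_rot: [[-0.035, -0.002, -0.999], [0.999, 0.001, -0.035], [0.001, -1.0, 0.002]]
force: [-1.2, -0.1, -0.4]
opening: 0.458
```

Call:
{"api": "play_rows", "payload": {"commands": [[[0,0,0],[0,0,0]],[[0,0,0],[0,0,0]],[[0,0,0],[0,0,0]],[[0,0,0],[0,0,0]],[[0,0,0],[0,0,0]]], "gripper": 0.0}}

```text
time_s: 7.12
position: [0.6094, -0.2249, 0.0307]
tcp_rot: [[-0.035, -0.0, -0.999], [0.999, -0.0, -0.035], [-0.0, -1.0, 0.0]]
force: [-0.5, -0.5, 0.8]
opening: 0.138
```

Call:
{"api": "play_rows", "payload": {"commands": [[[0,0,0.005],[0,0,0]],[[0,0,0.015],[0,0,0]],[[0,0,0.03],[0,0,0]],[[0,0,0.06],[0,0,0]],[[0,0,0.09],[0,0,0]],[[0,0,0.1],[0,0,0]],[[0,0,0.1],[0,0,0]],[[0,0,0.1],[0,0,0]]]}}

```text
time_s: 8.12
position: [0.6086, -0.2244, 0.1294]
tcp_rot: [[-0.035, -0.002, -0.999], [0.999, 0.001, -0.035], [0.001, -1.0, 0.002]]
force: [-0.5, 0.4, -3.8]
opening: 0.133
```

```bash
python3 look.py l3
python3 - <<'E'
from rig import *
import numpy as np
for i in range(1):
    s=read_state();print(s['force'],s['moment'])
E
```

```text
t 8.125 p [ 0.6086 -0.2244  0.1294] F [-0.5   0.44 -3.75] M [0.005 0.038 0.011] op 11.5
brass 219 [461. 258.] med [ 0.6726 -0.2436  0.1168] zp [0.1061 0.1168 0.1242] rect ((0.6461400389671326, -0.26709067821502686), (0.13660775125026703, 0.04389260336756706), 44.460697174072266)
brass 184 [343. 282.] med [ 0.4042 -0.2437  0.1194] zp [0.1038 0.1194 0.1246] rect ((0.40579620003700256, -0.2352183312177658), (0.023784546181559563, 0.02387431636452675), 2.8023030757904053)
[-0.66472025  0.22548178 -2.56406622] [ 0.03280138 -0.01778872 -0.01855534]
```

It now hangs level. I'll average some wrench readings to estimate the balance point.

```bash
cat > avg.py <<'E'
from rig import *
import numpy as np,sys
F=[];M=[]
for i in range(int(sys.argv[1])):
    s=read_state();F.append(s['force']);M.append(s['moment']);capture('side')
F=np.array(F);M=np.array(M);n=len(F)**.5
print('t',s['time_s'],'p',s['position'].round(4),'F',F.mean(0).round(3),(F.std(0)/n).round(3),'M',M.mean(0).round(4),(M.std(0)/n).round(4))
E
python3 avg.py 24
```

```text
t 9.325 p [ 0.6095 -0.2248  0.1307] F [-0.009  0.037 -3.594] [0.116 0.102 0.082] M [0.0157 0.0133 0.0051] [0.006  0.0051 0.0055]
```

Call:
{"api": "play_rows", "payload": {"commands": [[[0,0.05,0],[0,0,-0.03]],[[-0.005,0.1,0],[0,0,-0.06]],[[-0.01,0.15,0],[0,0,-0.1]],[[-0.015,0.2,0],[0,0,-0.14]],[[-0.02,0.25,0],[0,0,-0.18]],[[-0.023,0.3,0],[0,0,-0.22]],[[-0.026,0.34,0],[0,0,-0.24]],[[-0.026,0.37,0],[0,0,-0.262]],[[-0.026,0.385,0],[0,0,-0.262]],[[-0.026,0.39,0],[0,0,-0.262]]]}}

```text
time_s: 10.62
position: [0.5836, 0.1655, 0.1307]
tcp_rot: [[0.223, 0.0, -0.975], [0.975, -0.0, 0.223], [-0.0, -1.0, -0.0]]
force: [0.5, 0.5, -2.4]
opening: 0.138
```

Call:
{"api": "play_rows", "payload": {"commands": [[[0,0,0],[0,0,0]],[[0,0,0],[0,0,0]],[[0,0,0],[0,0,0]]]}}

```text
time_s: 11.0
position: [0.5837, 0.1641, 0.1306]
tcp_rot: [[0.226, -0.0, -0.974], [0.974, -0.0, 0.226], [-0.0, -1.0, 0.0]]
force: [-0.6, 1.0, -3.3]
opening: 0.136
```

```bash
python3 look.py l4;python3 - <<'E'
from rig import *
from h import *
fr=[]
for n in('side','top'):
    c=capture(n);pickle.dump(c,open(f'{n}4.pkl','wb'))
    u,v=px(c,[.54,.176,.1]).astype(int);fr.append(cv2.resize(c['frame'][v-75:v+75,u-75:u+75],(400,400),interpolation=2))
cv2.imwrite('pics/a4.png',np.hstack(fr)[...,::-1])
E
```

```text
t 11.0 p [0.5837 0.1641 0.1306] F [-0.61  0.95 -3.27] M [-0.008  0.042  0.034] op 11.9
brass 363 [413. 193.] med [0.8482 0.2556 0.0478] zp [0.018  0.0478 0.0511] rect ((0.854177713394165, 0.2601410746574402), (0.07180843502283096, 0.09576259553432465), 20.684370040893555)
brass 228 [373. 193.] med [0.6478 0.1306 0.1212] zp [0.1083 0.1212 0.1259] rect ((0.6492002010345459, 0.1398770809173584), (0.051355618983507156, 0.052504800260066986), 14.96489143371582)
brass 102 [272. 198.] med [0.384  0.198  0.1184] zp [0.1043 0.1184 0.1259] rect ((0.3857874274253845, 0.208004891872406), (0.03310532122850418, 0.02317325957119465), 81.77243041992188)
```

View pics/a4.png

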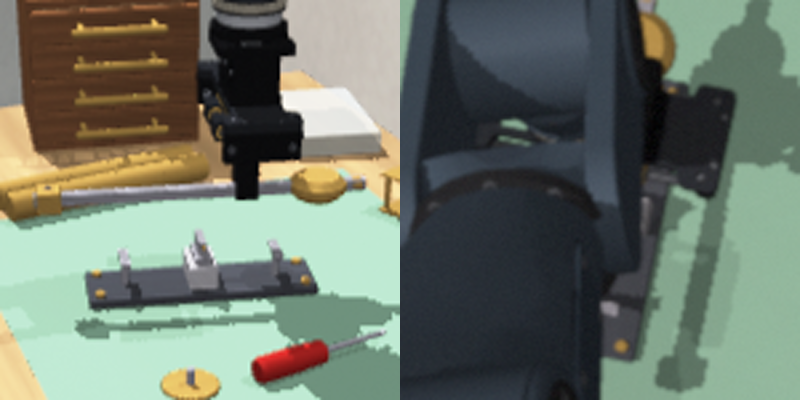

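Run:
```python
from h import *
c=pickle.load(open('side4.pkl','rb'));H=hsv(c)
T=np.array([.5837,.1645,.1306-.0178]);d=np.array([np.cos(np.radians(-13)),np.sin(np.radians(-13)),0])
for g in(.040,.043,.046): print(g,'bob',px(c,T+d*(.12-g)),'block',px(c,T-d*(.155+g)))
br=((H[...,0]>10)&(H[...,0]<28)&(H[...,1]>110)).astype(np.uint8)
for w in((345,180,400,208),(255,183,285,212)):
    q=c['frame'][w[1]:w[3],w[0]:w[2]]
# rod ends/brass extents printed by row
for (x0,x1,y0,y1) in((345,400,180,206),(255,292,186,212)):
    print(*[''.join('#' if v else '.' for v in r) for r in br[y0:y1,x0:x1]],sep='\n')
for n in('top','side'):
    a=pickle.load(open(n+'0.pkl','rb'));P=cloud(a);k=(P[...,2]>.054)&(P[...,2]<.066)&(abs(P[...,0]-.54)<.03)&(abs(P[...,1]-.176)<.04)
    v,u=np.nonzero(k);print(n,'knife px',u.mean(),v.mean(),'proj',px(a,[.5405,.176,.06]),px(a,[.5505,.176,.06]))
```

```text
0.04 bob [375.01692849 192.57856305] block [274.39591834 197.9238265 ]
0.043 bob [373.94484671 192.63551496] block [273.27143594 197.98356208]
0.046 bob [372.87221321 192.69249619] block [272.14636088 198.04332915]
.....................................................#.
....................................................##.
................................................#######
...............................##################.#....
..............#.##.#.############.#....................
.......................................................
.........................######........................
......................############....................#
......#.............###############..................##
......#............#################................###
..................###################.....##.........##
..................####################...............##
...................####################..............##
...................####################...###........##
..................#####################..............##
..................####################.......
[... 1082 characters left out ...]
#####...............
###########..#########...............
############.#########...............
#######################..............
######################...............
.#############.......................
..########...........................
....#................................
.....................................
.....................................
.....................................
.....................................
.....................................
top knife px 243.35616438356163 226.7945205479452 proj [242.89706519 227.8388058 ] [242.82061935 223.21361849]
side knife px 328.84615384615387 213.03846153846155 proj [329.79059783 212.38842409] [333.15357306 211.84527436]
```

Both views agree that the rod's middle will be within about 2 mm of the knife. The side view shows the bob at column 373 and the block at about 272, so the grip is about +44 mm from the middle. From the wrench, the weight is about 3.6 N and the balance point about +47 mm. Now lowering.

Call:
{"api": "play_rows", "payload": {"commands": [[[-0.001,0.001,-0.015],[0,0,0]],[[-0.001,0.001,-0.03],[0,0,0]],[[-0.001,0.001,-0.04],[0,0,0]],[[-0.001,0.001,-0.043],[0,0,0]],[[-0.001,0.001,-0.045],[0,0,0]],[[-0.001,0.001,-0.047],[0,0,0]],[[-0.001,0.001,-0.049],[0,0,0]],[[-0.001,0.001,-0.05],[0,0,0]],[[-0.001,0.001,-0.05],[0,0,0]]]}}

```text
time_s: 12.28
position: [0.583, 0.1662, 0.0813]
tcp_rot: [[0.225, 0.001, -0.974], [0.974, 0.0, 0.225], [0.0, -1.0, -0.001]]
force: [0.2, 0.3, 0.9]
opening: 0.136
```

```bash
python3 avg.py 10;python3 - <<'E'
from rig import *
from h import *
c=capture('side');pickle.dump(c,open('side5.pkl','wb'))
cv2.imwrite('pics/a5.png',cv2.resize(c['frame'][165:255,255:405],(800,480),interpolation=2)[...,::-1])
E
```

```text
t 12.725 p [0.5829 0.1662 0.0809] F [0.597 0.151 1.422] [0.242 0.133 0.209] M [0.0314 0.1285 0.0044] [0.0086 0.0194 0.0044]
```

View pics/a5.png

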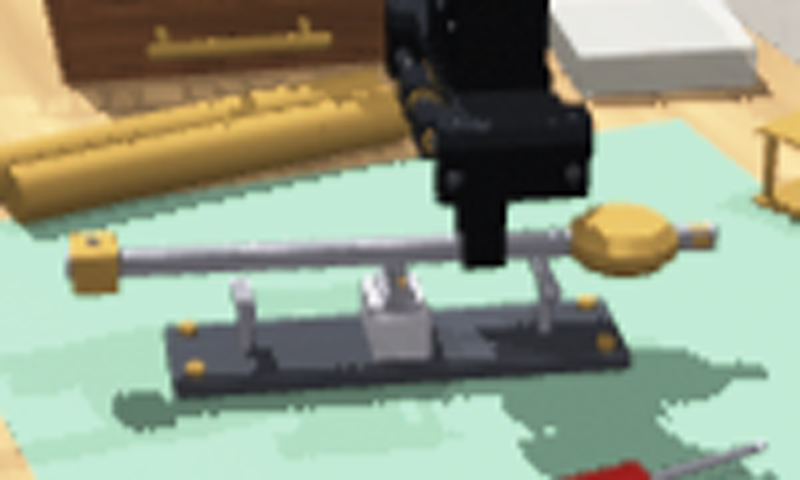

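The rod's middle is resting on the knife at about 5 N, level and still held. The knife shows at crop (397,275). Sliding now with slightly less pressure, moving the rod away from the bob so that the knife goes towards the bob.

Call:
{"api": "play_rows", "payload": {"commands": [[[0,0,0.0008],[0,0,0]],[[-0.0024,0.0006,0.0008],[0,0,0]],[[-0.0049,0.0011,0.0008],[0,0,0]],[[-0.0073,0.0017,0.0008],[0,0,0]],[[-0.0097,0.0022,0.0008],[0,0,0]],[[-0.0112,0.0026,0.0008],[0,0,0]],[[-0.0122,0.0028,0.0008],[0,0,0]],[[-0.0127,0.0029,0.0008],[0,0,0]]]}}

```text
time_s: 13.82
position: [0.5699, 0.169, 0.0815]
tcp_rot: [[0.225, 0.0, -0.974], [0.974, 0.0, 0.225], [0.0, -1.0, -0.0]]
force: [2.8, -0.5, 1.0]
opening: 0.133
```

```bash
python3 avg.py 6
```

```text
t 14.075 p [0.5698 0.1691 0.0814] F [ 2.455 -0.531  1.34 ] [0.239 0.164 0.16 ] M [-0.0616 -0.3191  0.0111] [0.0125 0.0087 0.0117]
```

Call:
{"api": "play_rows", "payload": {"commands": [[[-0.0024,0.0006,0],[0,0,0]],[[-0.0049,0.0011,0],[0,0,0]],[[-0.0073,0.0017,0],[0,0,0]],[[-0.0088,0.002,0],[0,0,0]],[[-0.0083,0.0019,-0.0005],[0.006,0.0255,0]],[[-0.0077,0.0017,-0.0009],[0.012,0.051,0]],[[-0.0071,0.0016,-0.0013],[0.018,0.0765,0]],[[-0.0065,0.0015,-0.0017],[0.0236,0.102,0]],[[-0.0065,0.0015,-0.0017],[0.0236,0.102,0]]]}}

```text
time_s: 15.25
position: [0.5629, 0.1705, 0.0795]
tcp_rot: [[0.225, -0.104, -0.969], [0.974, 0.024, 0.224], [-0.0, -0.994, 0.107]]
force: [0.1, 1.1, 2.9]
opening: 0.133
```

```bash
python3 avg.py 6
```

```text
t 15.5 p [0.5629 0.1705 0.0796] F [-0.505  0.41   2.144] [0.163 0.172 0.262] M [ 0.1009  0.1736 -0.0141] [0.0186 0.005  0.0144]
```

Call:
{"api": "play_rows", "payload": {"commands": [[[0,0,0],[0,0,0]],[[0,0,0],[0,0,0]],[[0,0,0],[0,0,0]],[[0,0,0],[0,0,0]],[[0,0,0.03],[0,0,0]],[[-0.02,0.005,0.05],[0,0,0]],[[-0.04,0.009,0.05],[0,0,0]],[[-0.044,0.01,0.05],[0,0,0]]], "gripper": 0.04}}

```text
time_s: 16.55
position: [0.518, 0.1808, 0.13]
tcp_rot: [[0.224, -0.103, -0.969], [0.975, 0.023, 0.223], [-0.0, -0.994, 0.105]]
force: [0.6, 0.0, 0.7]
opening: 0.457
```

Run:
```python
from rig import *
from h import *
s=read_state();print(s['time_s'],s['position'],s['force'])
c=capture('side');pickle.dump(c,open('side6.pkl','wb'))
cv2.imwrite('pics/a6.png',cv2.resize(c['frame'][165:255,245:395],(800,480),interpolation=2)[...,::-1])
```

```text
16.55 [0.51798673 0.18075398 0.12999188] [0.55775044 0.04939541 0.68334676]
```

View pics/a6.png

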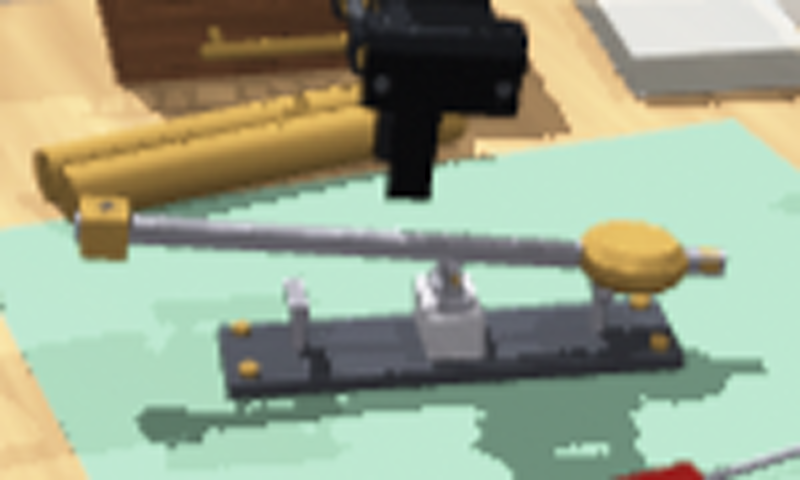

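It tipped bob-side down and rests on that catch bar at crop (600,295), with the knife at (450,270). Regripping on the block side, about 24 mm from the knife.

Call:
{"api": "play_rows", "payload": {"commands": [[[0,0,-0.02],[0,0,0]],[[0,0,-0.035],[0,0,0]],[[0,0,-0.042],[0,0,0]],[[0,0,-0.0445],[0,0,0]],[[0,0,-0.0445],[0,0,0]]]}}

```text
time_s: 17.23
position: [0.5195, 0.1805, 0.0852]
tcp_rot: [[0.225, -0.102, -0.969], [0.974, 0.024, 0.224], [0.0, -0.995, 0.104]]
force: [0.2, 0.0, -1.0]
opening: 0.461
```

Call:
{"api": "play_rows", "payload": {"commands": [[[0,0,0],[0,0,0]],[[0,0,0],[0,0,0]],[[0,0,0],[0,0,0]],[[0,0,0],[0,0,0]],[[0,0,0],[0,0,0]]], "gripper": 0.0}}

```text
time_s: 17.85
position: [0.5194, 0.1805, 0.0853]
tcp_rot: [[0.225, -0.102, -0.969], [0.974, 0.024, 0.224], [0.0, -0.995, 0.104]]
force: [-0.8, -0.2, -0.3]
opening: 0.135
```

```bash
python3 avg.py 8
python3 - <<'E'
from rig import *
from h import *
s=read_state();print(s['opening']*87)
c=capture('side');P=cloud(c);H=hsv(c);K=pickle.load(open('side6.pkl','rb'))
for c in(K,c):
    P=cloud(c);H=hsv(c)
    br=(H[...,0]>10)&(H[...,0]<28)&(H[...,1]>110)&(P[...,2]>.03)&(abs(P[...,0]-.53)<.2)&(P[...,1]>.09)&(P[...,1]<.22)&(P[...,2]<.12)
    n,l,st,ct=cv2.connectedComponentsWithStats(br.astype(np.uint8))
    for i in range(1,n):
        if st[i,4]>30: q=P[l==i];print(st[i,:5],ct[i].round(1),np.median(q,0).round(4),np.percentile(q[:,2],[5,50,95]).round(4))
E
```

```text
t 18.2 p [0.5194 0.1806 0.0853] F [ 0.019 -0.176  0.416] [0.161 0.229 0.213] M [ 0.0016 -0.0844 -0.0158] [0.0129 0.0074 0.0118]
11.631651818416374
[260 202   9  11  84] [264.1 207.4] [0.3628 0.2034 0.0927] [0.0801 0.0927 0.0998]
[354 207  20  13 206] [363.3 213. ] [0.6245 0.1366 0.062 ] [0.0483 0.062  0.0674]
[260 202   9  12  84] [264.1 207.6] [0.3623 0.2037 0.0923] [0.0797 0.0923 0.1002]
[354 207  20  13 206] [363.3 213. ] [0.6244 0.1369 0.0618] [0.0484 0.0618 0.0676]
```

Call:
{"api": "play_rows", "payload": {"commands": [[[-0.0006,0.0001,-0.0005],[-0.0053,-0.0228,0]],[[-0.0012,0.0003,-0.001],[-0.0105,-0.0456,0]],[[-0.0017,0.0004,-0.0016],[-0.0158,-0.0684,0]],[[-0.0023,0.0005,-0.0022],[-0.021,-0.0912,0]],[[-0.0029,0.0007,-0.0028],[-0.0263,-0.114,0]],[[-0.0029,0.0007,-0.0028],[-0.0263,-0.114,0]]]}}

```text
time_s: 19.05
position: [0.5157, 0.1813, 0.0824]
tcp_rot: [[0.225, 0.011, -0.974], [0.974, -0.003, 0.225], [-0.0, -1.0, -0.012]]
force: [0.9, 0.1, -0.1]
opening: 0.133
```

```bash
cat > meas.py <<'E'
from rig import *
from h import *
s=read_state();c=capture('side');P=cloud(c);H=hsv(c)
br=(H[...,0]>10)&(H[...,0]<28)&(H[...,1]>110)&(P[...,2]>.03)&(abs(P[...,0]-.53)<.2)&(P[...,1]>.09)&(P[...,1]<.24)&(P[...,2]<.12)
n,l,st,ct=cv2.connectedComponentsWithStats(br.astype(np.uint8))
for i in range(1,n):
    if st[i,4]>30: q=P[l==i];print(st[i,:5],ct[i].round(1),np.median(q,0).round(4),np.percentile(q[:,2],[5,50,95]).round(4))
E
python3 avg.py 8; python3 meas.py
```

```text
t 19.4 p [0.5158 0.1813 0.0823] F [-0.334  0.846 -0.05 ] [0.265 0.149 0.122] M [0.1181 0.1675 0.0045] [0.0221 0.0285 0.0069]
[354 204  20  13 206] [363.1 209.7] [0.6233 0.1369 0.0717] [0.0597 0.0717 0.0765]
[259 209   9  11  87] [263.4 214. ] [0.3601 0.2042 0.0733] [0.0589 0.0733 0.0799]
```

```bash
cat > off.py <<'E'
from rig import *
from h import *
d=np.array([np.cos(np.radians(-13)),np.sin(np.radians(-13)),0])
def off(c,zb=.064,zk=.064):
    P=cloud(c);H=hsv(c)
    br=(H[...,0]>10)&(H[...,0]<28)&(H[...,1]>110)&(P[...,2]>.03)&(abs(P[...,0]-.53)<.2)&(P[...,1]>.09)&(P[...,1]<.24)&(P[...,2]<.12)
    n,l,st,ct=cv2.connectedComponentsWithStats(br.astype(np.uint8))
    r=[]
    for i in range(1,n):
        if st[i,4]>150: r.append(('bob',st[i,0],st[i,0]+st[i,2],ct[i]))
    kn=np.array([.5377,.1755,0])  # knife in the side camera's frame
    ss=np.arange(-.01,.1,.0005)
    for nm,a,b,m in r:
        u=np.array([px(c,kn+d*(.12-s)+[0,0,zb])[0] for s in ss]);uu=m[0]
        print(nm,a,b,m.round(2),'knife at',np.interp(-uu,-u,ss).round(4))
if __name__=='__main__':
    off(pickle.load(open('side5.pkl','rb')));off(capture('side'))
E
python3 off.py
```

```text
bob 362 382 [371.35 209.79] knife at 0.0005
bob 354 374 [363.16 209.75] knife at 0.0238
```

Call:
{"api": "play_rows", "payload": {"commands": [[[-0.0025,0.0006,0],[0,0,0]],[[-0.005,0.0012,0],[0,0,0]],[[-0.008,0.0018,0],[0,0,0]],[[-0.011,0.0025,0],[0,0,0]],[[-0.014,0.0032,0],[0,0,0]],[[-0.017,0.0039,0],[0,0,0]],[[-0.02,0.0046,0],[0,0,0]],[[-0.0225,0.0052,0],[0,0,0]],[[-0.0239,0.0055,0],[0,0,0]],[[-0.0239,0.0055,0],[0,0,0]]]}}

```text
time_s: 20.8
position: [0.4922, 0.1868, 0.0824]
tcp_rot: [[0.225, 0.011, -0.974], [0.974, -0.003, 0.225], [-0.0, -1.0, -0.012]]
force: [1.5, 0.7, -0.6]
opening: 0.135
```

```bash
python3 avg.py 12; python3 off.py|tail -1; python3 meas.py
```

```text
t 21.35 p [0.4922 0.1867 0.0824] F [0.74  0.354 0.019] [0.163 0.098 0.136] M [ 0.0601 -0.0741  0.0145] [0.0094 0.0159 0.0062]
bob 345 365 [354.48 209.93] knife at 0.0483
[345 204  20  13 210] [354.5 209.9] [0.6003 0.1428 0.0727] [0.0614 0.0727 0.0773]
[251 210   8  11  67] [255.2 215. ] [0.3388 0.2086 0.0724] [0.0582 0.0724 0.0793]
```

The knife is at about 48 mm and the tool's vertical force is about 0, so the knife is carrying the full weight. Releasing.

Call:
{"api": "play_rows", "payload": {"commands": [[[0,0,0],[0,0,0]],[[0,0,0],[0,0,0]],[[0,0,0],[0,0,0]],[[0,0,0],[0,0,0]],[[0,0,0],[0,0,0]],[[0,0,0],[0,0,0]],[[0,0,0],[0,0,0]],[[0,0,0],[0,0,0]]], "gripper": 0.04}}

```text
time_s: 22.5
position: [0.4925, 0.1867, 0.0824]
tcp_rot: [[0.225, 0.012, -0.974], [0.974, -0.003, 0.225], [0.0, -1.0, -0.012]]
force: [0.1, 0.3, 0.0]
opening: 0.46
```

```bash
python3 avg.py 10; python3 off.py|tail -1; python3 meas.py
```

```text
t 22.95 p [0.4925 0.1867 0.0825] F [ 0.007  0.066 -0.12 ] [0.159 0.177 0.131] M [ 0.0049  0.016  -0.0011] [0.0073 0.0084 0.0111]
bob 344 365 [353.59 205.41] knife at 0.0508
[344 199  21  14 221] [353.6 205.4] [0.598  0.1435 0.0859] [0.0725 0.0859 0.0927]
[252 222   9   8  45] [256.2 225.9] [0.3402 0.21   0.0376] [0.0302 0.0376 0.0404]
```

It tipped block-side down, so the knife went a little too far. The no-load moment bias (+0.016 N·m) puts the balance point at about 44 mm. I'll tilt the tool to match, regrip about 32 mm from the knife, level it, and slide back about 4.8 mm.

Call:
{"api": "play_rows", "payload": {"commands": [[[0.004,-0.001,-0.002],[-0.013,-0.058,0]],[[0.008,-0.002,-0.004],[-0.027,-0.115,0]],[[0.0127,-0.0029,-0.0067],[-0.04,-0.173,0]],[[0.0127,-0.0029,-0.0067],[-0.04,-0.173,0]],[[0.0127,-0.0029,-0.0067],[-0.04,-0.173,0]]]}}

```text
time_s: 23.72
position: [0.5055, 0.1839, 0.0759]
tcp_rot: [[0.225, 0.184, -0.957], [0.974, -0.042, 0.221], [0.0, -0.982, -0.188]]
force: [-0.3, -0.2, -0.0]
opening: 0.461
```

```bash
python3 avg.py 6;python3 - <<'E'
from rig import *
from h import *
c=capture('side');pickle.dump(c,open('side7.pkl','wb'))
cv2.imwrite('pics/a7.png',cv2.resize(c['frame'][165:255,235:385],(800,480),interpolation=2)[...,::-1])
E
```

```text
t 23.975 p [0.5056 0.1838 0.0759] F [-0.167 -0.229  0.284] [0.086 0.193 0.216] M [ 0.0268  0.1036 -0.005 ] [0.0097 0.0128 0.0051]
```

View pics/a7.png

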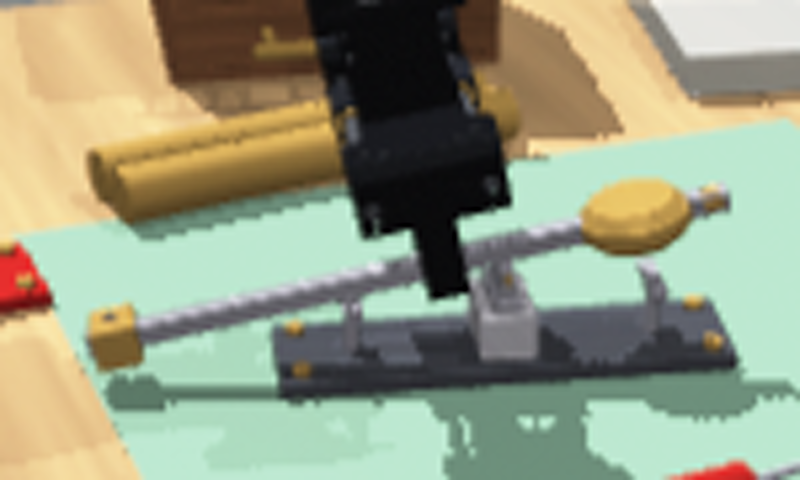

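The tool lies parallel to the tilted rod, with the finger at crop (440,260), clear of the knife at (497,270). Closing, then levelling.

Call:
{"api": "play_rows", "payload": {"commands": [[[0,0,0],[0,0,0]],[[0,0,0],[0,0,0]],[[0,0,0],[0,0,0]],[[0,0,0],[0,0,0]],[[0,0,0],[0,0,0]]], "gripper": 0.0}}

```text
time_s: 24.7
position: [0.5052, 0.1838, 0.0757]
tcp_rot: [[0.225, 0.184, -0.957], [0.974, -0.042, 0.221], [-0.0, -0.982, -0.189]]
force: [0.6, -0.3, 0.4]
opening: 0.134
```

Call:
{"api": "play_rows", "payload": {"commands": [[[0.0007,-0.0002,0.0011],[0.007,0.031,0]],[[0.0014,-0.0003,0.0022],[0.014,0.062,0]],[[0.0021,-0.0005,0.0033],[0.0215,0.0925,0]],[[0.0027,-0.0006,0.0044],[0.029,0.123,0]],[[0.0033,-0.0008,0.0055],[0.036,0.154,0]],[[0.0038,-0.0009,0.0065],[0.043,0.185,0]],[[0.0038,-0.0009,0.0065],[0.043,0.185,0]],[[0.0038,-0.0009,0.0065],[0.043,0.185,0]]]}}

```text
time_s: 25.7
position: [0.5092, 0.1829, 0.0822]
tcp_rot: [[0.225, 0.001, -0.974], [0.974, 0.0, 0.225], [0.0, -1.0, -0.001]]
force: [0.7, -1.0, -1.4]
opening: 0.133
```

```bash
python3 avg.py 10; python3 off.py|tail -1; python3 meas.py
```

```text
t 26.15 p [0.5091 0.1829 0.0823] F [ 1.146 -1.077 -0.76 ] [0.127 0.12  0.166] M [-0.1726 -0.1808 -0.0482] [0.0061 0.0088 0.0092]
bob 345 365 [354.43 209.84] knife at 0.0485
[345 204  20  13 211] [354.4 209.8] [0.6001 0.1425 0.0728] [0.0596 0.0728 0.0782]
[251 210   8  11  67] [255.2 215.1] [0.3383 0.2089 0.0717] [0.0579 0.0717 0.0791]
```

Call:
{"api": "play_rows", "payload": {"commands": [[[0.001,-0.0002,-0.0002],[0,0,0]],[[0.002,-0.0005,-0.0004],[0,0,0]],[[0.003,-0.0007,-0.0004],[0,0,0]],[[0.004,-0.0009,-0.0004],[0,0,0]],[[0.0047,-0.0011,-0.0004],[0,0,0]],[[0.0047,-0.0011,-0.0004],[0,0,0]]]}}

```text
time_s: 27.05
position: [0.5137, 0.1818, 0.0818]
tcp_rot: [[0.225, -0.0, -0.974], [0.974, 0.0, 0.225], [0.0, -1.0, 0.0]]
force: [-2.3, 1.2, -0.4]
opening: 0.136
```

```bash
python3 avg.py 8; python3 off.py|tail -1; python3 meas.py
```

```text
t 27.4 p [0.5137 0.1818 0.0818] F [-1.687 -0.023  0.334] [0.169 0.203 0.175] M [ 0.0177  0.2962 -0.0186] [0.0107 0.0043 0.0157]
bob 347 367 [356.13 209.84] knife at 0.0437
[347 204  20  13 210] [356.1 209.8] [0.6049 0.1411 0.0725] [0.0606 0.0725 0.0776]
[252 210   9  11  83] [256.4 215.3] [0.3421 0.2086 0.0713] [0.0564 0.0713 0.0783]
```

Call:
{"api": "play_rows", "payload": {"commands": [[[0,0,0],[0,0,0]],[[0,0,0],[0,0,0]],[[0,0,0],[0,0,0]],[[0,0,0],[0,0,0]],[[0,0,0],[0,0,0]],[[0,0,0],[0,0,0]],[[0,0,0],[0,0,0]],[[0,0,0],[0,0,0]]], "gripper": 0.04}}

```text
time_s: 28.55
position: [0.5137, 0.1818, 0.0818]
tcp_rot: [[0.225, -0.0, -0.974], [0.974, 0.0, 0.225], [0.0, -1.0, 0.0]]
force: [0.2, 0.0, -0.3]
opening: 0.459
```

```bash
python3 avg.py 12; python3 off.py|tail -1; python3 meas.py
```

```text
t 29.1 p [0.5137 0.1818 0.0818] F [ 0.092 -0.234  0.019] [0.139 0.153 0.098] M [-0.0029 -0.0073  0.0056] [0.0082 0.0084 0.0071]
bob 347 367 [356.12 210.22] knife at 0.0437
[347 204  20  14 211] [356.1 210.2] [0.6054 0.1416 0.071 ] [0.0586 0.071  0.0766]
[252 209   9  11  86] [256.2 214.2] [0.3417 0.2091 0.0741] [0.0594 0.0741 0.0818]
```

It is balanced with a tilt of about 1° (bob side slightly low). Withdrawing straight up and checking that it stays still.

Call:
{"api": "play_rows", "payload": {"commands": [[[0,0,0.01],[0,0,0]],[[0,0,0.03],[0,0,0]],[[0,0,0.06],[0,0,0]],[[0,0,0.1],[0,0,0]],[[0,0,0.12],[0,0,0]],[[0,0,0.12],[0,0,0]],[[0,0,0.12],[0,0,0]],[[0,0,0.12],[0,0,0]]]}}

```text
time_s: 30.25
position: [0.5129, 0.1817, 0.2007]
tcp_rot: [[0.225, -0.003, -0.974], [0.974, -0.0, 0.225], [-0.001, -1.0, 0.003]]
force: [0.8, -0.9, 0.9]
opening: 0.462
```

```bash
python3 meas.py; python3 avg.py 10; python3 off.py|tail -1; python3 meas.py;python3 - <<'E'
from rig import *
from h import *
c=capture('side')
cv2.imwrite('pics/a8.png',cv2.resize(c['frame'][165:255,235:385],(800,480),interpolation=2)[...,::-1])
E
```

```text
[347 204  20  14 211] [356.1 210.2] [0.6056 0.1417 0.071 ] [0.058  0.071  0.0763]
[252 209   9  11  87] [256.3 214.1] [0.3421 0.2085 0.0742] [0.0602 0.0742 0.0819]
t 30.75 p [0.5137 0.1818 0.2018] F [-0.123  0.019  0.201] [0.221 0.183 0.089] M [-0.0005 -0.0018  0.0044] [0.0089 0.0111 0.0071]
bob 347 367 [356.12 210.24] knife at 0.0437
[347 204  20  14 209] [356.1 210.3] [0.6052 0.1419 0.0712] [0.0577 0.0712 0.0763]
[252 209   9  11  92] [256.1 214.1] [0.3411 0.2084 0.0741] [0.0597 0.0741 0.0818]
```

View pics/a8.png

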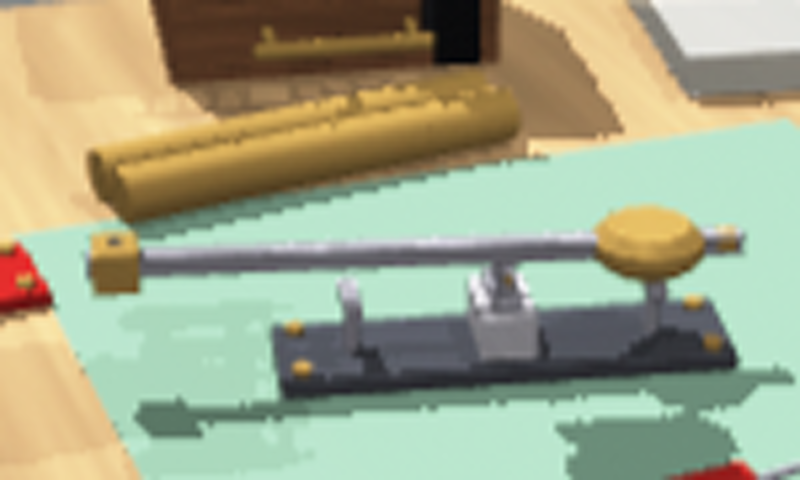

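The picture shows the pendulum level on the knife at (500,265). The bob is clear above the bar at (655,290) and the gripper is away. Readings over half a second are unchanged, so I'm handing it in.

```bash
python3 -c "
from rig import *
print(hand_in())"
```

```text
the job is handed in; nothing more can be done
None
```

The pendulum is balanced on the knife edge and released, and I handed the job in at about 31 s of the 72 s allowed; no verdict was reported.

**What I did**
- My first grip, 24 mm on the block side of the rod's middle, let the bob sag, so I put the pendulum back and gripped it at about +44 mm.
- I laid the rod's middle on the knife, about 0.5 mm off centre with roughly 5 N on the knife. Then I slid it, held, to about 23 mm and let it tip gently onto the bob-side catch bar.
- I regripped and slid it to 48 mm, but that was too far and it tipped block-side down. I regripped again, levelled it, slid it back to about 44 mm and released it.

**Last checks**
- **Tilt:** about 1.1°, bob side slightly low, against a limit of 3.4°.
- **Movement:** the position did not change over about half a second.
- **Clearance:** by the height readings, the bob's underside is about 10 mm above its catch bar. The gripper is about 12 cm above the rod, with tool force near zero.

**What disagreed or was not checked**
- My first estimate of the balance point from the wrist readings was +47 to 48 mm. The real one is nearer 44 mm, because I had not allowed for the moment sensor's bias.
- The two camera views differed by 2 to 5 mm on where things were.
- I did not re-measure the bystanders at the end. Nothing in the forces or pictures suggested they were touched.

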